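# Pack a relay module into its carrier and cover it

### The arm

A 6-joint arm with a two-finger parallel gripper is mounted at the origin on the work surface. World frame = base frame: x ahead of the robot, y to its left, z up, the work surface at z = 0. Lengths are in m, angles in rad, forces in N, time in s.
With the tool pointing down it reaches from about 0.325 to 0.85 m from the base axis. Payload 4.4 kg.
Tool frame: the origin (TCP) lies on the centre line of the jaws, within the pads' length; the fingertips stand 17 mm ahead of it and the grasp point (between the pads) lies 2 mm behind it; z points along the fingers, x is the direction in which the jaws open and shut, and the axes are right-handed (so a half turn about z gives the same grasp; the last joint's range is limited). The gripper opens to 94 mm and grips with 3 to 60 N. Pads are 16 mm wide; open, the fingers measure 119 mm over their backs; the gripper's body (75 mm by 177 mm) begins 78 mm behind the grasp point.
Start: joints at [-1.306, 0.207, 1.542, -0, 1.393, -0.15], TCP at [0.232, -0.526, 0.2] pointing down, gripper open.
Joint ranges: [-2.73, 2.73], [-0.86, 2.22], [0.23, 2.46], [-1.11, 4.25], [0.08, 2.63], [-2.82, 2.82]. Speed limits (rad/s): [2.79, 2.79, 3.14, 3.14, 3.14, 3.14].

### API

Orientations are given as a rotation vector (axis times angle).
In Python, from rig import r gives the robot as it stands.
- The arm moves only by the tool send_rows, never from a script. Its argument "steps" is a list of rows, each a list of 3 entries, a list of its own where there are three numbers: the turn, a rotation vector about the world's x, y, z in rad, then the shift along the world's x, y, z in m, then the finger opening in m, from 0 to 0.094. A call has 1 to 12 rows; each row shifts and turns the commanded pose from where the row before left it; what a row does not reach is not made up. A row lasts 1/12 s, in which the tool goes at most 41.7 mm and 7.16 degrees, less where a joint would pass 70% of its speed; a pose out of reach is approached as far as the arm can. A call with a gripper value outside its range is refused whole. The fingers move at their own pace and stop on an object; the grip force is fixed at half the most. Time passes only in rows, so rows that do not move let the fingers close. It gives the time, the measured TCP pose, the force and the opening at its end, in the units of the state.
- r.get_state(): the state, without advancing time (a new reading comes with each control period).
- r.camera(name): name is "scene" or "top"; returns (picture, depth): 384x512x3 uint8, red, green, blue; 384x512 float32, m along the optical axis (not along the pixel's ray), 0 where there is no reading.
- r.camera_model(name): a dict with "K" (3x3 intrinsics, pixels), "T" (4x4, takes a point from camera to world coordinates). Camera axes: x right, y down, z forward; pixel columns grow to the right and rows downward; lengths in m; the calibration is good to about 2 mm. A picture is of the moment at which its call begins. camera_model takes no time and is no camera call.
- r.finish_job(): hands the job in, once; it reports no verdict.
The state is a dict: "time_s": time; "qpos": joint angles; "joint_velocities": joint speeds; "joint_torque": joint torques, N m; "position": TCP position; "tool_rot": TCP orientation; "ft_force": force on the tool from outside, world axes, zero at the start; "torque": the same for the moment, N m; "width": finger opening in m.
Only numpy, scipy, OpenCV 4.12 (cv2) and the standard library are available. Lean on these libraries where they do the work, as an engineer would, in place of code of your own. Each camera call takes 0.05 s, during which the arm holds its last target. There are 200 camera calls.

### The job

Pack away the relay module: lift it out of the test jig and stack it on the keyed base between the cheeks of the aluminium carrier, then put the flat-topped cover on the module, each with its cut corners over the cut corners below so that its skirt drops fully down over the raised deck. The jig and the carrier block the module's sides in different directions, so it will need putting down on a clear spot and taking again the other way. Lower both parts gently into place, do not drop them, and leave everything else on the bench where it is.

Things in the scene. Friction and masses are not known exactly. Their poses are not given: they have to be found in the camera images.
- module_mid (a point): centre, 18 mm above the bottom, of the loose light-grey relay module: 66 (x) by 50 mm (y) in plan, both corners at its +x end cut at 45 degrees by 12 mm. Sides 30 mm high; on top a 6 mm raised deck of the same shape, set in 4.5 mm, its upper half tapered (36 mm high in all). Below, a hollow skirt 7 mm deep, walls 3 mm: fits over a deck with 1.5 mm play when cut corners match, resting on the shoulder. z up. It starts in the jig, axes along the jig's. 120-250 g
- cover_mid (a point): centre, 10 mm above the bottom, of the loose light-grey cover: 66 (x) by 50 mm (y) in plan, both corners at its +x end cut at 45 degrees by 12 mm. It is a plate 20 mm high with a flat top and no deck; underneath it has the same hollow skirt as the module, 7 mm deep. z is up. It starts right way up on the bench. 55-110 g
- carrier: fixed aluminium carrier, origin under its centre at bench level. Foot 100 (x) x 74 x 5 mm. Grey keyed base: the module's outline, cut corners at +x, shoulder 17 mm up, deck to 23 mm. Two cheeks along x, 70 long, 6 thick, 62 mm high, inner faces at y = +-30 mm (no room for fingers); ends +-x open. Seated: module's bottom 17, centre 35 mm above bench; cover's bottom 47, centre 57 mm
- jig: fixed black test jig, origin under its centre at bench level. Floor 94 (x) x 46 x 5 mm, on which the module stands. Two end cheeks, 46 mm wide (y), 8 mm thick, 50 mm high (56 with studs), inner faces at x = +-37 mm, 4 mm from the module's short ends: fingers fit only at its long sides (+-y)
- tape_mid (a point): bystander: centre of a black tape roll lying flat, 52 mm across, 20 mm high
- fusejar_mid (a point): bystander: centre of an upright small fuse jar, 40 mm across, 55 mm high
- adaptor_mid (a point): bystander: centre of a white plug adaptor, a block 36 x 36 x 36 mm
- driver_grip (a point): bystander: the handle's middle of a screwdriver lying along its x, 150 mm long over all, handle to -x, under 30 mm high
- meter_mid (a point): bystander: centre of a black hand multimeter lying flat, 125 (x) x 62 x 34 mm
- cellbox_mid (a point): bystander: centre of a grey battery box with two terminals, 70 (x) x 45 mm, 35 mm high over the terminals
- spanner_grip (a point): bystander: the handle's middle of a spanner lying along its x, 140 mm long, under 15 mm high
Not all that is in view belongs to the job. What is shaped like the part that bears cover_mid but blue, pink or purple is not meant.

How it is judged:
By the outcome, as a careful person would: the job done as asked, in the order asked, and still so for the second after the job is handed in, with the robot touching nothing.
It also fails if it takes over 72 s, if anything falls off the work surface, if the arm or the gripper's body presses on something with over 40 N, if the wrist force passes 120 N, or if a joint passes its speed limit or range.

## Working session

There is one attempt and no reset: what is moved stays moved. The work goes in short steps, Python scripts to look and compute and a tool call to move; the robot and the scene stay as the last step left them, time stands still between calls to the robot, and variables do not carry over. Pictures are saved under pics/ and viewed, about 8 in all and at most 12, crops included, and the job is handed in when it is done.

Besides the shell and the picture viewer there is one more tool, called after "Call:" in YAML: its name, and indented under it one key for each argument. send_rows: Moves the arm, as the interface text tells. Its arguments: {"type":"object","properties":{"steps":{"type":"array","items":{"type":"array"}}},"required":["steps"]}

```bash
mkdir -p pics; ls; python3 - <<'E'
from rig import r
import cv2,numpy as np
for n in ("scene","top"):
    p,d=r.camera(n); m=r.camera_model(n); np.savez(f"pics/{n}0.npz",p=p,d=d,K=m["K"],T=m["T"])
    cv2.imwrite(f"pics/{n}0.png",cv2.resize(p[:,:,::-1],(800,600),interpolation=cv2.INTER_CUBIC))
    print(n,m["K"],m["T"])
print(r.get_state())
E
```

```text
pics
scene [[347.0768688    0.         254.98069822]
 [  0.         347.0768688  193.17045337]
 [  0.           0.           1.        ]] [[ 0.29152255  0.72789438 -0.62063224  1.03659919]
 [ 0.95655677 -0.22434638  0.18619303 -0.11850129]
 [-0.00370774 -0.64794944 -0.76167432  0.72711213]
 [ 0.          0.          0.          1.        ]]
top [[364.85741983   0.         262.13792917]
 [  0.         364.85741983 194.16329286]
 [  0.           0.           1.        ]] [[ 0.01283577 -0.98111984  0.19297438  0.31920645]
 [-0.99966071 -0.00821675  0.02471729  0.05165379]
 [-0.022665   -0.19322617 -0.98089242  0.91435492]
 [ 0.          0.          0.          1.        ]]
{'time_s': 0.1, 'qpos': array([-1.30551421e+00,  2.07328229e-01,  1.54278689e+00, -1.63019082e-05,
        1.39347228e+00, -1.50498488e-01]), 'joint_velocities': array([ 0.00047625, -0.00078608, -0.0040631 ,  0.00094225,  0.00100884,
        0.00137618]), 'joint_torque': array([ 4.01616967e-05, -3.71862745e+01, -2.82293397e+01,  6.99426932e-02,
        3.10858805e-02, -5.48436014e-05]), 'position': array([ 0.23203894, -0.52531332,  0.19932212]), 'tool_rot': array([-2.63100715e+00,  1.71439137e+00,  2.35482061e-03]), 'ft_force': array([ 0.19198762, -0.40729944,  0.41583586]), 'torque': array([0.02095391, 0.01721162, 0.00012955]), 'width': 0.09405223985338025}
```

View pics/top0.png

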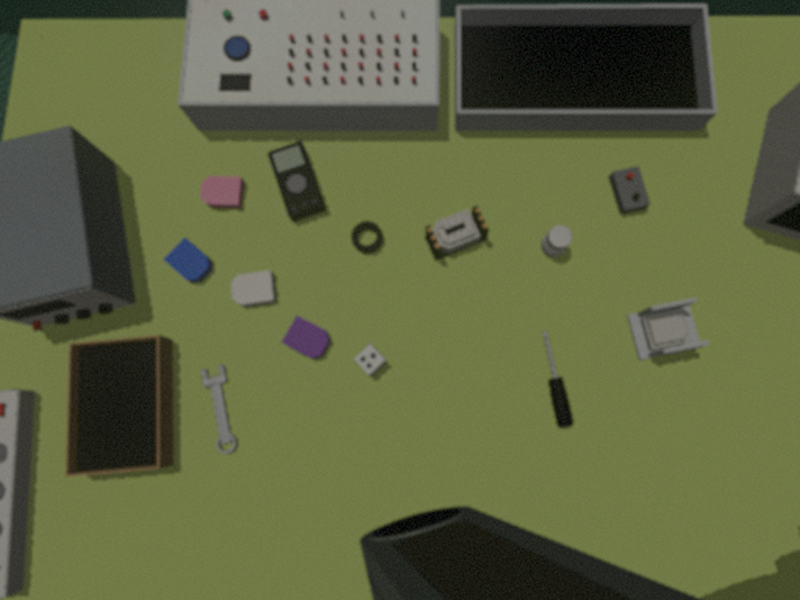

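View pics/scene0.png

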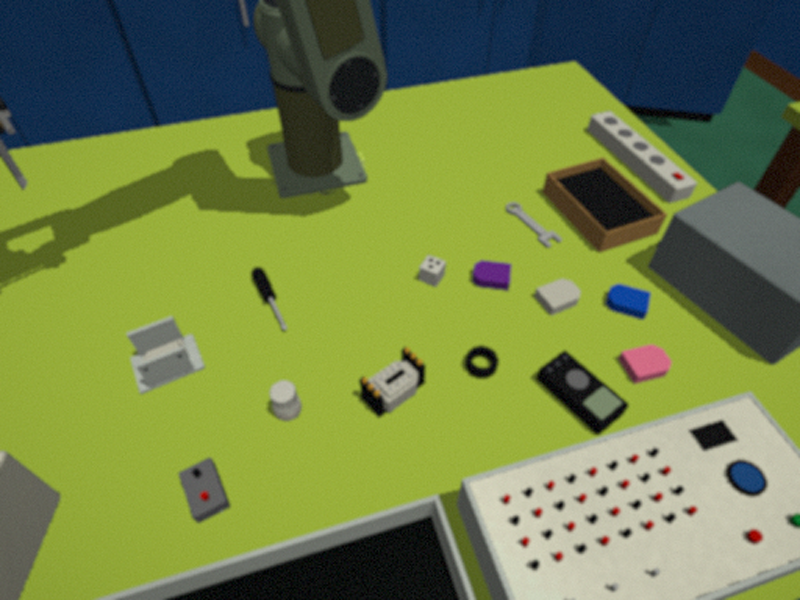

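The light-grey plate at (253,287) in the top picture is the cover. The similar plates are pink (222,192), blue (188,260) and purple (306,338), which the task excludes. The jig with the module is at (457,231) and the carrier at (668,330). I'll confirm these in rectified crops.

```bash
cat > h.py <<'E'
import numpy as np,cv2
def load(n,tag):
    z=np.load(f"pics/{n}{tag}.npz"); return z["p"],z["d"],z["K"],z["T"]
def snap(n,tag):
    from rig import r
    p,d=r.camera(n); m=r.camera_model(n); np.savez(f"pics/{n}{tag}.npz",p=p,d=d,K=m["K"],T=m["T"])
def ray(K,T,u,v,z):
    d=T[:3,:3]@np.linalg.solve(K,[u,v,1.]); o=T[:3,3]; return o+d*(z-o[2])/d[2]
def ortho(p,K,T,c,z,half,s):
    # patch: right = +x world, up = +y world ; s px per m
    n=int(2*half*s); P=np.linalg.inv(T)[:3]
    A=np.array([[1/s,0,c[0]-half],[0,-1/s,c[1]+half],[0,0,z],[0,0,1]])
    H=K@P@A
    return cv2.warpPerspective(p,H,(n,n),flags=cv2.INTER_CUBIC|cv2.WARP_INVERSE_MAP)
def cloud(d,K,T):
    v,u=np.mgrid[:d.shape[0],:d.shape[1]]
    c=np.stack([(u-K[0,2])/K[0,0]*d,(v-K[1,2])/K[1,1]*d,d],-1)
    w=c@T[:3,:3].T+T[:3,3]; w[d==0]=np.nan; return w
E
python3 - <<'E'
from h import *
p,d,K,T=load("top","0"); rows=[]
C={"cover":(253,287,.02),"module":(457,231,.041),"carrier":(668,330,.023)}
cs=[ray(K,T,(u+.5)/1.5625-.5,(v+.5)/1.5625-.5,z) for u,v,z in C.values()]
for n in("top","scene"):
    p,d,K,T=load(n,"0"); w=cloud(d,K,T)
    row=[]
    for c in cs:
        o=ortho(p,K,T,c[:2],c[2],.06,2200)[:,:,::-1].copy(); row.append(o)
        m=(np.hypot(w[...,0]-c[0],w[...,1]-c[1])<.012); print(n,c.round(4),"median z",np.nanmedian(w[m][:,2]).round(4), "bench",np.nanmedian(w[(np.hypot(w[...,0]-c[0],w[...,1]-c[1])<.09)&(np.hypot(w[...,0]-c[0],w[...,1]-c[1])>.07)][:,2]).round(4))
    rows.append(np.hstack(row))
cv2.imwrite("pics/o0.png",np.vstack(rows))
E
```

```text
top [0.5205 0.3286 0.02  ] median z 0.0198 bench -0.0005
top [ 6.101e-01 -2.000e-04  4.100e-02] median z 0.0411 bench -0.0006
top [ 0.456  -0.3301  0.023 ] median z 0.0223 bench -0.0006
scene [0.5205 0.3286 0.02  ] median z 0.0191 bench -0.0009
scene [ 6.101e-01 -2.000e-04  4.100e-02] median z 0.0406 bench -0.0005
scene [ 0.456  -0.3301  0.023 ] median z 0.0236 bench -0.0002
```

View pics/o0.png

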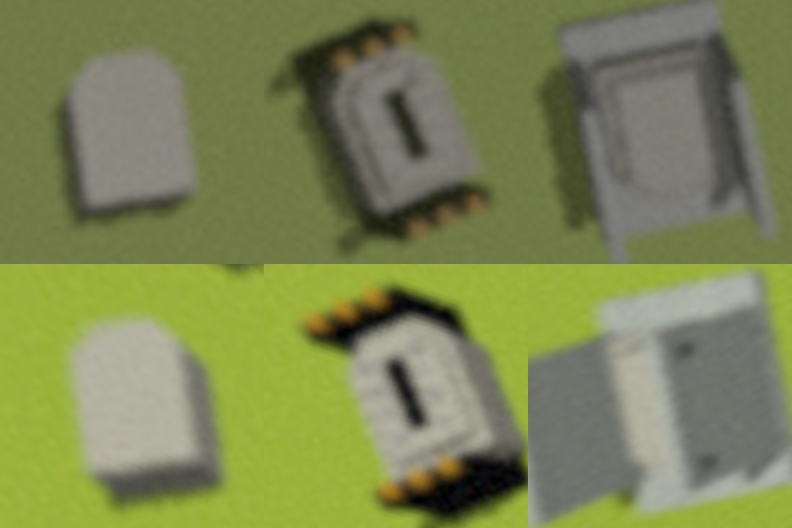

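```bash
cat > fit.py <<'E'
from h import *
from scipy.optimize import minimize
S=4
def outl(z,i=0,lx=.066,ly=.05,c=.012):
    a,b=lx/2-i,ly/2-i; k=c-i*(2-2**.5)
    return [(-a,-b,z),(a-k,-b,z),(a,-b+k,z),(a,b-k,z),(a-k,b,z),(-a,b,z)]
def box(x0,x1,y0,y1,z0,z1): return [(x,y,z) for x in(x0,x1) for y in(y0,y1) for z in(z0,z1)]
def world(pts,q,zo=0):
    c,s=np.cos(q[2]),np.sin(q[2]); P=np.array(pts)
    return np.c_[q[0]+c*P[:,0]-s*P[:,1],q[1]+s*P[:,0]+c*P[:,1],P[:,2]+zo]
def px(P,K,T):
    c=(P-T[:3,3])@T[:3,:3]; return c[:,:2]/c[:,2:]*[K[0,0],K[1,1]]+K[:2,2]
def render(parts,q,K,T,off,shape):
    im=np.zeros(shape,np.uint8)
    for pt in parts:
        u=((px(world(pt,q),K,T)+.5-off)*S-.5)
        cv2.fillConvexPoly(im,np.round(cv2.convexHull(u.astype(np.float32))*16).astype(np.int32),255,cv2.LINE_AA,4)
    return im/255.
def fit(parts,q0,views,maskf,ign=None):
    data=[]
    for p,d,K,T in views:
        w=cloud(d,K,T); m=maskf(p,w).astype(np.uint8)
        uv=px(world([(0,0,.02)],q0),K,T)[0].astype(int); lo=np.maximum(uv-45,0); hi=uv+45
        m=m[lo[1]:hi[1],lo[0]:hi[0]]
        near=np.hypot(w[...,0]-q0[0],w[...,1]-q0[1])[lo[1]:hi[1],lo[0]:hi[0]]<.085
        m=m*near
        big=cv2.resize(m.astype(np.float32),None,fx=S,fy=S,interpolation=cv2.INTER_NEAREST)
        g=np.ones_like(big)
        if ign: g=1-render(ign[0],ign[1],K,T,lo,big.shape)
        data.append((big,g,K,T,lo))
    def cost(q): return sum((abs(render(parts,q,K,T,lo,b.shape)-b)*g).sum() for b,g,K,T,lo in data)
    best=None
    for da in(-.05,.05):
        s=minimize(cost,q0,method="Nelder-Mead",options=dict(initial_simplex=np.array(q0)+np.array([[-.003,-.002,da],[.003,0,da/2],[0,.004,da/2],[.001,.001,-da]]),xatol=1e-5,fatol=.5,maxiter=400))
        if best is None or s.fun<best.fun: best=s
    print(np.r_[best.x[:2],best.x[2]*57.2958].round(4),"cost px",round(best.fun/S/S,1))
    return best.x
TH=.009
COVER=[outl(TH)+outl(.02)]
CARR=[outl(TH)+outl(.017),box(-.035,.035,.03,.036,TH,.062),box(-.035,.035,-.036,-.03,TH,.062),outl(.017,.0045)+outl(.023,.006)]
CHK=[box(.037,.045,-.023,.023,TH,.05),box(-.045,-.037,-.023,.023,TH,.05)]
JIG=CHK+[outl(TH)+outl(.035)]
MOD=[outl(.028)+outl(.035),outl(.035,.0045)+outl(.041,.006)]
E
cat > run1.py <<'E'
from fit import *
V=[load("top","0"),load("scene","0")]
hm=lambda p,w: w[...,2]>TH
for name,parts,q0 in(("cover",COVER,[.5205,.3286,1.68]),("carrier",CARR,[.456,-.330,-1.40]),("jig",JIG,[.61,0,1.87])):
    print(name)
    for v in(V,V[:1],V[1:]): q=fit(parts,q0,v,hm)
    if name=="jig":
        q=fit(parts,q0,V,hm)
def mm(p,w):
    g=p.min(2).astype(float); z=w[...,2]
    m=((z>.029)&(z<.046)&(g>70)).astype(np.uint8)
    return cv2.morphologyEx(m,cv2.MORPH_CLOSE,np.ones((5,5)))
print("module")
CH2=[box(.037,.046,-.025,.025,.0,.057),box(-.046,-.037,-.025,.025,0,.057)]
for v in(V,V[:1],V[1:]): fit(MOD,q,v,mm,(CH2,q))
E
python3 run1.py
```

```text
cover
[ 0.5192  0.3298 99.3724] cost px 94.8
[ 0.519   0.3306 98.4242] cost px 41.1
[ 0.5203  0.3278 99.0633] cost px 39.3
carrier
[  0.4581  -0.3343 -77.7836] cost px 162.3
[  0.4574  -0.3324 -77.9749] cost px 76.8
[  0.4586  -0.3348 -77.9052] cost px 50.6
jig
[ 6.14400e-01 -7.00000e-04  1.13645e+02] cost px 168.1
[6.141000e-01 7.000000e-04 1.133186e+02] cost px 69.5
[ 6.148000e-01 -1.500000e-03  1.141006e+02] cost px 80.4
[ 6.14400e-01 -7.00000e-04  1.13645e+02] cost px 168.1
module
[6.14600e-01 1.00000e-03 1.12676e+02] cost px 53.8
[6.14500e-01 2.20000e-03 1.13296e+02] cost px 25.7
[ 6.154000e-01 -1.300000e-03  1.122975e+02] cost px 23.8
```

```bash
cat > go.py <<'E'
# remaining shift/turn to a target; usage: python3 go.py x y z phi_deg
import sys,numpy as np
from rig import r
from scipy.spatial.transform import Rotation as R
s=r.get_state(); M=R.from_rotvec(s["tool_rot"]); p=s["position"]
phi=np.degrees(np.arctan2(*M.as_matrix()[[1,0],0]))
print("t",round(s["time_s"],2),"pos",p.round(4),"phi",phi.round(2),"q6",round(s["qpos"][5],2),"F",s["ft_force"].round(1),"w",round(s["width"],4))
if len(sys.argv)>4:
    t=np.array(list(map(float,sys.argv[1:5])))
    goal=R.from_euler("z",t[3],degrees=True)*R.from_euler("x",np.pi)
    print("shift",(t[:3]-p).round(4),"turn",(goal*M.inv()).as_rotvec().round(4))
E
echo ok
```

```text
ok
```

Call:
send_rows:
  steps:
    - [[0,0,0.097],[0.024,0.033,0],0.094]
    - [[0,0,0.097],[0.024,0.033,0],0.094]
    - [[0,0,0.097],[0.024,0.033,0],0.094]
    - [[0,0,0.097],[0.024,0.033,0],0.094]
    - [[0,0,0.097],[0.024,0.033,0],0.094]
    - [[0,0,0.097],[0.024,0.033,0],0.094]
    - [[0,0,0.097],[0.024,0.033,0],0.094]
    - [[0,0,0.097],[0.024,0.033,0],0.094]
    - [[0,0,0.097],[0.024,0.033,0],0.094]
    - [[0,0,0.097],[0.024,0.033,0],0.094]
    - [[0,0,0.097],[0.024,0.033,0],0.094]
    - [[0,0,0.097],[0.024,0.033,0],0.094]

```text
time_s: 1.1
position: [0.5207, -0.1279, 0.2]
tool_rot: [-3.141, -0.022, 0.001]
ft_force: [0.9, -0.3, 0.5]
width: 0.094
```

```bash
python3 go.py 0.6146 0.0003 0.12 23.2
```

```text
t 1.1 pos [ 0.5207 -0.1279  0.2   ] phi 0.8 q6 -0.42 F [ 0.9 -0.3  0.5] w 0.094
shift [ 0.0939  0.1282 -0.08  ] turn [-0.     -0.0007  0.391 ]
```

Call:
send_rows:
  steps:
    - [[0,0,0.08],[0.019,0.0256,0],0.094]
    - [[0,0,0.08],[0.019,0.0256,0],0.094]
    - [[0,0,0.08],[0.019,0.0256,0],0.094]
    - [[0,0,0.08],[0.019,0.0256,0],0.094]
    - [[0,0,0.071],[0.0179,0.0258,0],0.094]
    - [[0,0,0],[0,0,-0.04],0.094]
    - [[0,0,0],[0,0,-0.04],0.094]
    - [[0,0,0],[0,0,0],0.094]

```text
time_s: 1.77
position: [0.607, -0.0, 0.1109]
tool_rot: [-3.073, -0.625, 0.026]
ft_force: [-2.4, -0.1, -1.7]
width: 0.094
```

```bash
python3 go.py 0.6146 0.0003 0.024 23.2; python3 - <<'E'
from h import *
im=[]
for n in("top","scene"):
    snap(n,"1"); p,d,K,T=load(n,"1"); im.append(ortho(p,K,T,(.6146,.0003),.04,.09,2200))
cv2.imwrite("pics/o1.png",np.hstack(im)[:,:,::-1])
E
```

```text
t 1.77 pos [ 0.607  -0.      0.1109] phi 23.0 q6 -0.54 F [-2.4 -0.1 -1.7] w 0.094
shift [ 0.0076  0.0003 -0.0869] turn [-0.0023 -0.0177  0.0035]
```

View pics/o1.png

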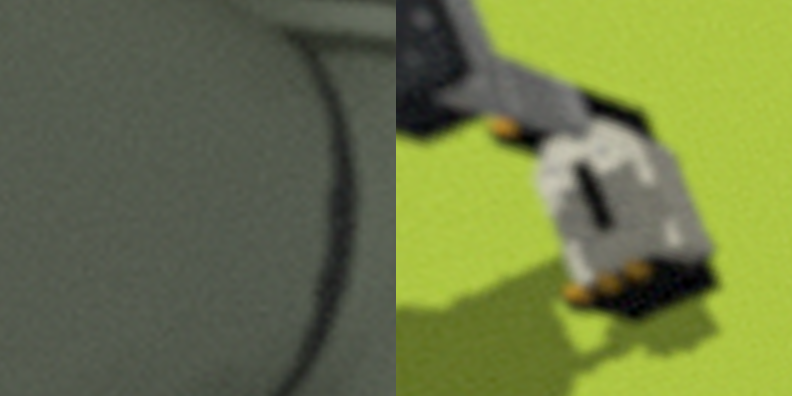

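The top view is blocked by the arm. The scene view shows the module clear and the jaws hovering over it. Re-reading the settled pose.

Call:
send_rows:
  steps:
    - [[0,0,0],[0,0,0],0.094]
    - [[0,0,0],[0,0,0],0.094]

```text
time_s: 2.03
position: [0.6163, -0.0025, 0.1236]
tool_rot: [3.077, 0.623, 0.008]
ft_force: [0.5, 0.3, 0.5]
width: 0.0936
```

```bash
python3 go.py 0.6146 0.0003 0.024 23.2
```

```text
t 2.03 pos [ 0.6163 -0.0025  0.1236] phi 22.88 q6 -0.54 F [0.5 0.3 0.5] w 0.0936
shift [-0.0017  0.0028 -0.0996] turn [0.0007 0.0053 0.0056]
```

Call:
send_rows:
  steps:
    - [[0,0,0],[0,0.001,-0.02],0.094]
    - [[0,0,0],[0,0.001,-0.02],0.094]
    - [[0,0,0],[0,0,-0.015],0.094]
    - [[0,0,0],[0,0,-0.005],0.094]
    - [[0,0,0],[0,0,0],0.094]
    - [[0,0,0],[0,0,0],0.094]

```text
time_s: 2.53
position: [0.6155, -0.0003, 0.0623]
tool_rot: [3.078, 0.623, 0.004]
ft_force: [-0.5, -0.7, 1.1]
width: 0.0937
```

```bash
python3 go.py 0.6146 0.0003 0.024 23.2
```

```text
t 2.53 pos [ 6.155e-01 -3.000e-04  6.230e-02] phi 22.89 q6 -0.54 F [-0.5 -0.7  1.1] w 0.0937
shift [-0.0009  0.0006 -0.0383] turn [0.0004 0.003  0.0053]
```

Call:
send_rows:
  steps:
    - [[0,0,0.005],[-0.001,0.0005,-0.015],0.094]
    - [[0,0,0],[0,0,-0.013],0.094]
    - [[0,0,0],[0,0,-0.008],0.094]
    - [[0,0,0],[0,0,-0.002],0.094]
    - [[0,0,0],[0,0,0],0.094]
    - [[0,0,0],[0,0,0],0.07]
    - [[0,0,0],[0,0,0],0.06]
    - [[0,0,0],[0,0,0],0.054]

```text
time_s: 3.2
position: [0.6138, 0.0006, 0.0231]
tool_rot: [3.077, 0.632, 0.002]
ft_force: [0.2, -0.2, -0.3]
width: 0.0775
```

```bash
python3 go.py 0.6146 0.0003 0.024 23.2
```

```text
t 3.2 pos [6.138e-01 6.000e-04 2.310e-02] phi 23.2 q6 -0.54 F [ 0.2 -0.2 -0.3] w 0.0775
shift [ 0.0008 -0.0003  0.0009] turn [ 0.0002  0.0013 -0.0001]
```

Call:
send_rows:
  steps:
    - [[0,0,0],[0.0005,0,0],0.055]
    - [[0,0,0],[0,0,0],0.053]
    - [[0,0,0],[0,0,0],0.053]
    - [[0,0,0],[0,0,0],0.04]
    - [[0,0,0],[0,0,0],0.04]
    - [[0,0,0],[0,0,0],0.04]
    - [[0,0,0],[0,0,0],0.04]
    - [[0,0,0],[0,0,0],0.04]

```text
time_s: 3.87
position: [0.6138, 0.0007, 0.0225]
tool_rot: [3.077, 0.632, 0.0]
ft_force: [-0.8, 0.4, 1.1]
width: 0.0496
```

```bash
python3 go.py 0.6146 0.0003 0.024 23.2
```

```text
t 3.87 pos [0.6138 0.0007 0.0225] phi 23.21 q6 -0.54 F [-0.8  0.4  1.1] w 0.0496
shift [ 0.0008 -0.0004  0.0015] turn [-0.      0.0003 -0.0001]
```

Call:
send_rows:
  steps:
    - [[0,0,0],[0,0,0.005],0.04]
    - [[0,0,0],[0,0,0.01],0.04]
    - [[0,0,0],[0,0,0.015],0.04]
    - [[0,0,0],[0,0,0.02],0.04]
    - [[0,0,0],[0,0,0.02],0.04]
    - [[0,0,0],[0,0,0.015],0.04]
    - [[0,0,0],[0,0,0.005],0.04]
    - [[0,0,0],[0,0,0],0.04]

```text
time_s: 4.53
position: [0.6151, 0.0005, 0.1148]
tool_rot: [3.076, 0.632, 0.006]
ft_force: [0.5, -0.3, -0.9]
width: 0.0498
```

Call:
send_rows:
  steps:
    - [[0,0,-0.06],[-0.005,0,0],0.04]
    - [[0,0,-0.11],[-0.01,0,0],0.04]
    - [[0,0,-0.11],[-0.015,0,0],0.04]
    - [[0,0,-0.11],[-0.015,0,0],0.04]
    - [[0,0,-0.11],[-0.015,0,0],0.04]
    - [[0,0,-0.11],[-0.015,0,0],0.04]
    - [[0,0,-0.11],[-0.015,0,0],0.04]
    - [[0,0,-0.11],[-0.015,0,0],0.04]
    - [[0,0,-0.11],[-0.015,0,0],0.04]
    - [[0,0,-0.11],[-0.01,0,0],0.04]
    - [[0,0,-0.11],[-0.006,0,0],0.04]
    - [[0,0,-0.11],[-0.005,0,0],0.04]

```text
time_s: 5.53
position: [0.4705, 0.001, 0.1109]
tool_rot: [2.848, -1.324, -0.005]
ft_force: [0.6, -0.3, -0.4]
width: 0.0498
```

Call:
send_rows:
  steps:
    - [[0,0,-0.11],[-0.002,0,0],0.04]
    - [[0,0,-0.11],[0,0,0],0.04]
    - [[0,0,-0.08],[0,0,0],0.04]
    - [[0,0,0],[0,0,-0.01],0.04]
    - [[0,0,0],[0,0,-0.015],0.04]
    - [[0,0,0],[0,0,-0.015],0.04]
    - [[0,0,0],[0,0,-0.015],0.04]
    - [[0,0,0],[0,0,-0.01],0.04]
    - [[0,0,0],[0,0,0],0.04]
    - [[0,0,0],[0,0,0],0.04]

```text
time_s: 6.37
position: [0.4695, 0.0009, 0.0462]
tool_rot: [2.623, -1.726, -0.004]
ft_force: [0.9, 0.1, -0.7]
width: 0.0493
```

```bash
python3 go.py 0.470 0.0 0.0180 -66.8
```

```text
t 6.37 pos [0.4695 0.0009 0.0462] phi -66.7 q6 0.98 F [ 0.9  0.1 -0.7] w 0.0493
shift [ 0.0005 -0.0009 -0.0282] turn [-0.0005 -0.0028 -0.0017]
```

Call:
send_rows:
  steps:
    - [[0,0,0],[0,0,-0.008],0.04]
    - [[0,0,0],[0,0,-0.008],0.04]
    - [[0,0,0],[0,0,-0.006],0.04]
    - [[0,0,0],[0,0,-0.003],0.04]
    - [[0,0,0],[0,0,-0.001],0.04]
    - [[0,0,0],[0,0,0],0.04]
    - [[0,0,0],[0,0,-0.001],0.04]
    - [[0,0,0],[0,0,0],0.04]

```text
time_s: 7.03
position: [0.4709, 0.0007, 0.0205]
tool_rot: [-2.623, 1.728, -0.001]
ft_force: [-0.7, 0.5, -0.7]
width: 0.0498
```

```bash
python3 go.py 0.470 0.0 0.0175 -66.8
```

```text
t 7.03 pos [0.4709 0.0007 0.0205] phi -66.75 q6 0.98 F [-0.7  0.5 -0.7] w 0.0498
shift [-0.0009 -0.0007 -0.003 ] turn [ 0.0001  0.0005 -0.0009]
```

Call:
send_rows:
  steps:
    - [[0,0,0],[0,0,-0.001],0.04]
    - [[0,0,0],[0,0,-0.001],0.04]
    - [[0,0,0],[0,0,-0.0005],0.04]
    - [[0,0,0],[0,0,-0.0005],0.04]
    - [[0,0,0],[0,0,0],0.04]
    - [[0,0,0],[0,0,0],0.04]

```text
time_s: 7.53
position: [0.4707, 0.0007, 0.0175]
tool_rot: [-2.623, 1.728, -0.0]
ft_force: [-0.7, 0.3, 0.5]
width: 0.0494
```

```bash
python3 go.py 0.470 0.0 0.0175 -66.8
```

```text
t 7.53 pos [0.4707 0.0007 0.0175] phi -66.75 q6 0.98 F [-0.7  0.3  0.5] w 0.0494
shift [-0.0007 -0.0007  0.    ] turn [ 0.      0.0001 -0.0009]
```

Call:
send_rows:
  steps:
    - [[0,0,0],[0,0,0],0.055]
    - [[0,0,0],[0,0,0],0.06]
    - [[0,0,0],[0,0,0],0.07]
    - [[0,0,0],[0,0,0],0.094]
    - [[0,0,0],[0,0,0],0.094]
    - [[0,0,0],[0,0,0.01],0.094]
    - [[0,0,0],[0,0,0.025],0.094]
    - [[0,0,0],[0,0,0.035],0.094]
    - [[0,0,0.05],[0,0,0.04],0.094]
    - [[0,0,0.1],[0,-0.03,0.02],0.094]
    - [[0,0,0.11],[0,-0.04,0],0.094]
    - [[0,0,0.11],[0,-0.04,0],0.094]

```text
time_s: 8.53
position: [0.4727, -0.1073, 0.151]
tool_rot: [-2.896, 1.217, -0.011]
ft_force: [0.8, 0.0, -0.9]
width: 0.0939
```

Call:
send_rows:
  steps:
    - [[0,0,0.11],[0,-0.04,0],0.094]
    - [[0,0,0.11],[0,-0.04,0],0.094]
    - [[0,0,0.11],[0,-0.04,0],0.094]
    - [[0,0,0.11],[0,-0.02,0],0.094]
    - [[0,0,0.11],[0,0,0],0.094]

```text
time_s: 8.95
position: [0.4709, -0.2506, 0.1486]
tool_rot: [3.113, -0.398, 0.003]
ft_force: [-0.6, -0.2, -0.1]
width: 0.0942
```

```bash
python3 go.py 0.4707 0.0007 0.15 23.2; cat > run2.py <<'E'
from fit import *
snap("top","2");snap("scene","2")
V=[load("top","2"),load("scene","2")]
P=[outl(TH)+outl(.03),outl(.03,.0045)+outl(.036,.006)]
for v in(V,V[:1],V[1:]): fit(P,[.47,.001,.405],v,lambda p,w:w[...,2]>TH)
im=[ortho(v[0],v[2],v[3],(.47,0),.03,.09,2200) for v in V]
cv2.imwrite("pics/o2.png",np.hstack(im)[:,:,::-1])
E
python3 run2.py
```

```text
t 8.95 pos [ 0.4709 -0.2506  0.1486] phi -14.58 q6 -0.4 F [-0.6 -0.2 -0.1] w 0.0942
shift [-2.000e-04  2.513e-01  1.400e-03] turn [0.0024 0.0025 0.6595]
[4.72300e-01 8.00000e-04 2.28519e+01] cost px 80.3
[4.72100e-01 1.50000e-03 2.29282e+01] cost px 30.9
[ 4.73400e-01 -1.10000e-03  2.28969e+01] cost px 28.8
```

View pics/o2.png

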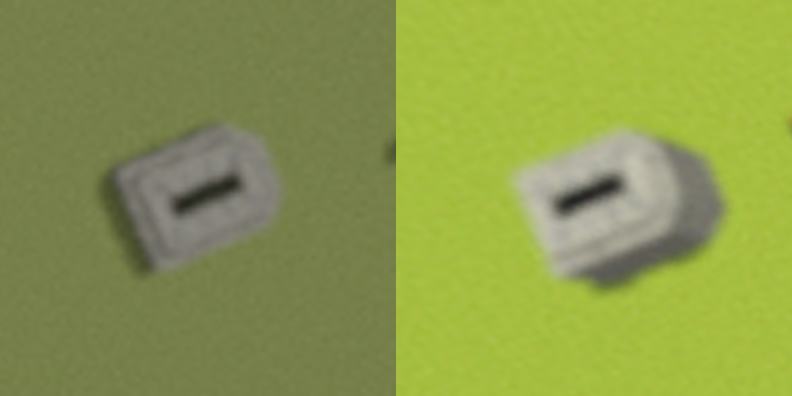

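The picture shows the module upright on the clear spot at about (200,195) in the left crop, with its cut corners toward +x. Now the other grip, on its ends.

Call:
send_rows:
  steps:
    - [[0,0,0.08],[0,0.02,0],0.094]
    - [[0,0,0.1],[0,0.04,0],0.094]
    - [[0,0,0.1],[0,0.04,0],0.094]
    - [[0,0,0.1],[0,0.04,0],0.094]
    - [[0,0,0.1],[0,0.04,0],0.094]
    - [[0,0,0.1],[0,0.04,0],0.094]
    - [[0,0,0.08],[0.0005,0.0317,0],0.094]
    - [[0,0,0],[0,0,-0.02],0.094]
    - [[0,0,0],[0,0,-0.03],0.094]
    - [[0,0,0],[0,0,-0.025],0.094]
    - [[0,0,0],[0,0,0],0.094]
    - [[0,0,0],[0,0,0],0.094]

```text
time_s: 10.05
position: [0.4696, 0.007, 0.0717]
tool_rot: [-3.076, -0.631, 0.005]
ft_force: [-0.1, -0.4, -0.0]
width: 0.0939
```

```bash
python3 go.py 0.4716 0.0011 0.021 23.2
```

```text
t 10.05 pos [0.4696 0.007  0.0717] phi 23.17 q6 -0.57 F [-0.1 -0.4 -0. ] w 0.0939
shift [ 0.002  -0.0059 -0.0507] turn [-0.0007 -0.0034  0.0005]
```

Call:
send_rows:
  steps:
    - [[0,0,0],[0.001,-0.0045,0],0.094]
    - [[0,0,0],[0,0,0],0.094]
    - [[0,0,0],[0,0,-0.01],0.094]
    - [[0,0,0],[0,0,0],0.094]
    - [[0,0,0],[0,0,0],0.094]

```text
time_s: 10.47
position: [0.472, 0.0014, 0.0622]
tool_rot: [-3.077, -0.631, 0.001]
ft_force: [0.1, 0.2, 0.2]
width: 0.0937
```

```bash
python3 go.py 0.4716 0.0011 0.021 23.2
```

```text
t 10.47 pos [0.472  0.0014 0.0622] phi 23.16 q6 -0.58 F [0.1 0.2 0.2] w 0.0937
shift [-0.0004 -0.0003 -0.0412] turn [-0.0001 -0.0006  0.0007]
```

Call:
send_rows:
  steps:
    - [[0,0,0],[-0.0003,-0.0003,-0.012],0.094]
    - [[0,0,0],[0,0,-0.014],0.094]
    - [[0,0,0],[0,0,-0.01],0.094]
    - [[0,0,0],[0,0,-0.004],0.094]
    - [[0,0,0],[0,0,-0.001],0.094]
    - [[0,0,0],[0,0,0],0.08]
    - [[0,0,0],[0,0,0],0.072]
    - [[0,0,0],[0,0,0],0.069]
    - [[0,0,0],[0,0,0],0.069]
    - [[0,0,0],[0,0,0],0.06]
    - [[0,0,0],[0,0,0],0.055]
    - [[0,0,0],[0,0,0],0.055]

```text
time_s: 11.47
position: [0.4724, 0.0012, 0.0218]
tool_rot: [3.077, 0.632, 0.001]
ft_force: [-0.9, 0.0, 2.8]
width: 0.0655
```

Call:
send_rows:
  steps:
    - [[0,0,0],[0,0,0],0.055]
    - [[0,0,0],[0,0,0],0.055]

```text
time_s: 11.63
position: [0.4724, 0.0012, 0.0218]
tool_rot: [3.077, 0.632, 0.001]
ft_force: [-0.9, -0.3, 3.8]
width: 0.0652
```

```bash
python3 go.py 0.4716 0.0011 0.021 23.2
```

```text
t 11.63 pos [0.4724 0.0012 0.0218] phi 23.2 q6 -0.59 F [-0.9 -0.3  3.8] w 0.0652
shift [-0.0008 -0.0001 -0.0008] turn [ 0.0002  0.0007 -0.0001]
```

Call:
send_rows:
  steps:
    - [[0,0,0],[0,0,0.003],0.055]
    - [[0,0,0],[0,0,0.01],0.055]
    - [[0,0,0],[0,0,0.02],0.055]
    - [[0,0,0],[0,0,0.03],0.055]
    - [[0,0,0],[0,0,0.03],0.055]
    - [[0,0,-0.06],[0,-0.01,0.015],0.055]
    - [[0,0,-0.11],[-0.001,-0.022,0],0.055]
    - [[0,0,-0.11],[-0.001,-0.022,0],0.055]
    - [[0,0,-0.11],[-0.001,-0.022,0],0.055]
    - [[0,0,-0.11],[-0.001,-0.022,0],0.055]
    - [[0,0,-0.11],[-0.001,-0.022,0],0.055]
    - [[0,0,-0.11],[-0.001,-0.022,0],0.055]

```text
time_s: 12.63
position: [0.4655, -0.1416, 0.1296]
tool_rot: [-3.101, 0.501, 0.0]
ft_force: [0.1, -1.0, -1.4]
width: 0.0652
```

Call:
send_rows:
  steps:
    - [[0,0,-0.11],[-0.001,-0.022,0],0.055]
    - [[0,0,-0.11],[-0.001,-0.022,0],0.055]
    - [[0,0,-0.11],[-0.001,-0.022,0],0.055]
    - [[0,0,-0.11],[-0.001,-0.022,0],0.055]
    - [[0,0,-0.11],[-0.001,-0.022,0],0.055]
    - [[0,0,-0.11],[-0.001,-0.022,0],0.055]
    - [[0,0,-0.11],[-0.001,-0.022,0],0.055]
    - [[0,0,-0.11],[-0.001,-0.022,0],0.055]
    - [[0,0,-0.11],[0,-0.01,0],0.055]
    - [[0,0,-0.05],[0,-0.005,0],0.055]
    - [[0,0,0],[0,0,0],0.055]
    - [[0,0,0],[0,0,0],0.055]

```text
time_s: 13.63
position: [0.4576, -0.3315, 0.1292]
tool_rot: [-2.448, 1.968, 0.002]
ft_force: [0.3, -0.3, -1.3]
width: 0.0651
```

```bash
python3 go.py 0.4577 -0.3326 0.045 -77.7
```

```text
t 13.63 pos [ 0.4576 -0.3315  0.1292] phi -77.59 q6 0.57 F [ 0.3 -0.3 -1.3] w 0.0651
shift [ 0.0001 -0.0011 -0.0842] turn [-0.0009 -0.0005 -0.002 ]
```

Call:
send_rows:
  steps:
    - [[0,0,0],[0,-0.001,-0.01],0.055]
    - [[0,0,0],[0,0,-0.015],0.055]
    - [[0,0,0],[0,0,-0.018],0.055]
    - [[0,0,0],[0,0,-0.015],0.055]
    - [[0,0,0],[0,0,-0.012],0.055]
    - [[0,0,0],[0,0,-0.007],0.055]
    - [[0,0,0],[0,0,0],0.055]
    - [[0,0,0],[0,0,0],0.055]

```text
time_s: 14.3
position: [0.458, -0.3324, 0.0521]
tool_rot: [-2.448, 1.969, 0.001]
ft_force: [-0.3, 0.6, -1.4]
width: 0.0652
```

```bash
python3 go.py 0.4577 -0.3326 0.0388 -77.7;python3 - <<'E'
from h import *
snap("top","3");snap("scene","3")
im=[]
for n in("top","scene"):
    p,d,K,T=load(n,"3"); im.append(ortho(p,K,T,(.4577,-.3326),.055,.09,2200))
cv2.imwrite("pics/o3.png",np.hstack(im)[:,:,::-1])
E
```

```text
t 14.3 pos [ 0.458  -0.3324  0.0521] phi -77.6 q6 0.57 F [-0.3  0.6 -1.4] w 0.0652
shift [-0.0003 -0.0002 -0.0133] turn [-0.0004 -0.0004 -0.0017]
```

View pics/o3.png

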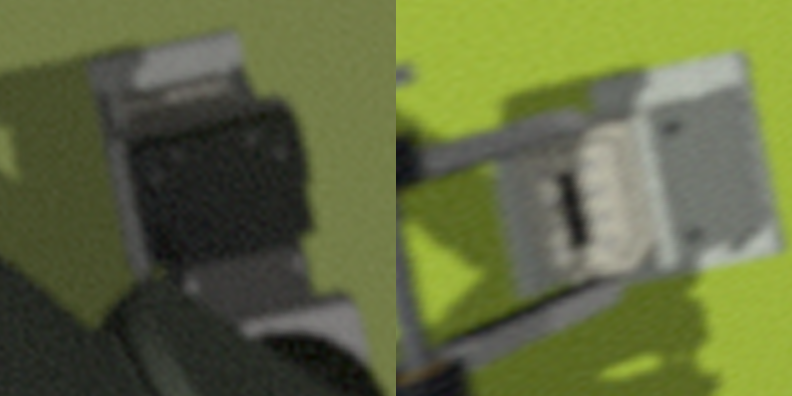

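The module hangs between the cheeks, cut corners facing -y like the base. Lowering in small steps and watching the force.

Call:
send_rows:
  steps:
    - [[0,0,0],[-0.0002,-0.0002,-0.003],0.055]
    - [[0,0,0],[0,0,-0.003],0.055]
    - [[0,0,0],[0,0,-0.0015],0.055]
    - [[0,0,0],[0,0,-0.001],0.055]
    - [[0,0,0],[0,0,-0.001],0.055]
    - [[0,0,0],[0,0,0],0.055]

```text
time_s: 14.9
position: [0.4576, -0.3328, 0.0426]
tool_rot: [-2.448, 1.969, 0.001]
ft_force: [0.2, -0.5, -1.7]
width: 0.065
```

```bash
python3 go.py 0.4577 -0.3326 0.0388 -77.7
```

```text
t 14.9 pos [ 0.4576 -0.3328  0.0426] phi -77.64 q6 0.57 F [ 0.2 -0.5 -1.7] w 0.065
shift [ 0.0001  0.0002 -0.0038] turn [-0.0003 -0.0003 -0.0011]
```

Call:
send_rows:
  steps:
    - [[0,0,0],[0,0,-0.001],0.055]
    - [[0,0,0],[0,0,-0.001],0.055]
    - [[0,0,0],[0,0,-0.001],0.055]
    - [[0,0,0],[0,0,-0.0005],0.055]
    - [[0,0,0],[0,0,0],0.055]
    - [[0,0,0],[0,0,0],0.055]

```text
time_s: 15.4
position: [0.4578, -0.3329, 0.0393]
tool_rot: [-2.448, 1.969, 0.0]
ft_force: [0.4, 0.0, -1.5]
width: 0.0651
```

```bash
python3 go.py 0.4577 -0.3326 0.0388 -77.7
```

```text
t 15.4 pos [ 0.4578 -0.3329  0.0393] phi -77.64 q6 0.57 F [ 0.4  0.  -1.5] w 0.0651
shift [-0.0001  0.0003 -0.0005] turn [-0.0001 -0.0001 -0.0011]
```

Call:
send_rows:
  steps:
    - [[0,0,0],[0,0,-0.0005],0.055]
    - [[0,0,0],[0,0,0],0.055]
    - [[0,0,0],[0,0,-0.0005],0.055]
    - [[0,0,0],[0,0,0],0.055]
    - [[0,0,0],[0,0,0],0.055]

```text
time_s: 15.82
position: [0.4579, -0.333, 0.0389]
tool_rot: [2.448, -1.969, 0.0]
ft_force: [-0.7, 1.5, 2.5]
width: 0.0651
```

```bash
python3 go.py 0.4577 -0.3326 0.0388 -77.7
```

```text
t 15.82 pos [ 0.4579 -0.333   0.0389] phi -77.64 q6 0.57 F [-0.7  1.5  2.5] w 0.0651
shift [-0.0002  0.0004 -0.0001] turn [ 0.0001  0.0001 -0.0011]
```

Call:
send_rows:
  steps:
    - [[0,0,0],[0,0,0],0.068]
    - [[0,0,0],[0,0,0],0.072]
    - [[0,0,0],[0,0,0],0.08]
    - [[0,0,0],[0,0,0],0.094]
    - [[0,0,0],[0,0,0],0.094]
    - [[0,0,0],[0,0,0.008],0.094]
    - [[0,0,0],[0,0,0.02],0.094]
    - [[0,0,0],[0,0,0.035],0.094]
    - [[0,0,0],[0.001,0.01,0.035],0.094]
    - [[0,0,0],[0.003,0.03,0.015],0.094]
    - [[0,0,0],[0.003,0.04,0],0.094]
    - [[0,0,0],[0.003,0.04,0],0.094]

```text
time_s: 16.82
position: [0.4692, -0.2133, 0.1543]
tool_rot: [-2.445, 1.972, -0.009]
ft_force: [1.0, 0.6, -1.0]
width: 0.094
```

Call:
send_rows:
  steps:
    - [[0,0,0],[0.004,0.04,0],0.094]
    - [[0,0,0],[0.004,0.04,0],0.094]
    - [[0,0,-0.02],[0.004,0.04,0],0.094]
    - [[0,0,-0.02],[0.004,0.04,0],0.094]
    - [[0,0,-0.02],[0.004,0.04,0],0.094]
    - [[0,0,0],[0.004,0.04,0],0.094]
    - [[0,0,0],[0.004,0.04,0],0.094]
    - [[0,0,0],[0.004,0.04,0],0.094]
    - [[0,0,0],[0.005,0.04,0],0.094]
    - [[0,0,0],[0.005,0.04,0],0.094]
    - [[0,0,0],[0.005,0.04,0],0.094]
    - [[0,0,0],[0.005,0.04,0],0.094]

```text
time_s: 17.82
position: [0.5198, 0.2692, 0.1522]
tool_rot: [-2.387, 2.041, -0.001]
ft_force: [0.6, -0.5, -0.1]
width: 0.094
```

```bash
cat > run3.py <<'E'
from fit import *
snap("top","4");snap("scene","4")
V=[load("top","4"),load("scene","4")]
B=[(-.0003,.0003),(.001,-.0023)]
for v,b in zip(V,B):
    w=cloud(v[1],v[2],v[3]); c,s=np.cos(-77.7/57.3),np.sin(-77.7/57.3)
    D=w[...,:2]-np.array([.4577,-.3326])-b; l=np.stack([c*D[...,0]+s*D[...,1],-s*D[...,0]+c*D[...,1]],-1)
    m=(abs(l[...,0])<.02)&(abs(l[...,1])<.012)
    a=w[m]; print("deck z by quadrant",[np.nanmedian(w[m&(np.sign(l[...,0])==i)&(np.sign(l[...,1])==j)][:,2]).round(4) for i in(-1,1) for j in(-1,1)])
im=[ortho(v[0],v[2],v[3],(.4577,-.3326),.05,.06,3300) for v in V]
cv2.imwrite("pics/o4.png",np.hstack(im)[:,:,::-1])
E
python3 run3.py; python3 go.py .5193 .3302 .019 -81
```

```text
deck z by quadrant [np.float64(0.0523), np.float64(0.0525), np.float64(0.0531), np.float64(0.0527)]
deck z by quadrant [np.float64(0.0533), np.float64(0.0528), np.float64(0.053), np.float64(0.0529)]
t 17.92 pos [0.5199 0.2725 0.1521] phi -80.71 q6 1.74 F [-0.3  0.   0.7] w 0.094
shift [-0.0006  0.0577 -0.1331] turn [-0.0026  0.0017 -0.0051]
```

View pics/o4.png

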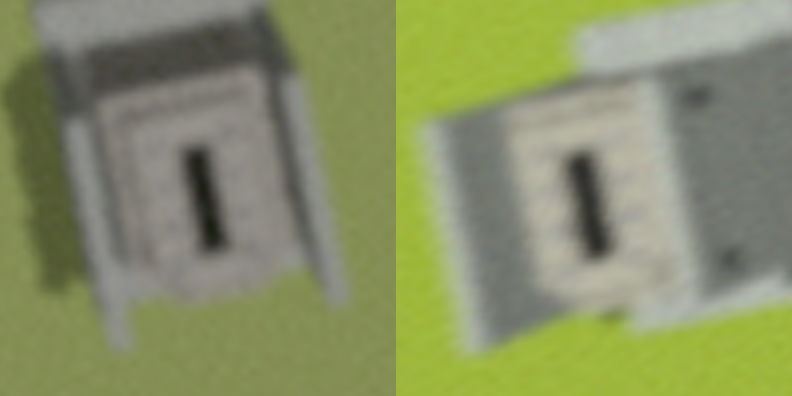

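The module sits level in the carrier, centred and with corners matched; deck height is 53 mm as required. Now the cover.

Call:
send_rows:
  steps:
    - [[0,0,0],[0,0.03,0],0.094]
    - [[0,0,0],[-0.0005,0.026,0],0.094]
    - [[0,0,0],[0,0,-0.03],0.094]
    - [[0,0,0],[0,0,-0.035],0.094]
    - [[0,0,0],[0,0,-0.025],0.094]
    - [[0,0,0],[0,0,0],0.094]
    - [[0,0,0],[0,0,0],0.094]
    - [[0,0,0],[0,0,0],0.094]

```text
time_s: 18.58
position: [0.5208, 0.3229, 0.0633]
tool_rot: [-2.385, 2.041, -0.002]
ft_force: [-0.0, 0.6, -0.0]
width: 0.0942
```

```bash
python3 go.py .5193 .3302 .019 -80.8
```

```text
t 18.58 pos [0.5208 0.3229 0.0633] phi -81.12 q6 1.83 F [-0.   0.6 -0. ] w 0.0942
shift [-0.0015  0.0073 -0.0443] turn [-0.001   0.0026  0.0056]
```

Call:
send_rows:
  steps:
    - [[0,0,0.005],[-0.0013,0.007,-0.01],0.094]
    - [[0,0,0],[0,0,-0.01],0.094]
    - [[0,0,0],[0,0,0],0.094]
    - [[0,0,0],[0,0,0],0.094]
    - [[0,0,0],[0,0,0],0.094]

```text
time_s: 19.0
position: [0.518, 0.3301, 0.0414]
tool_rot: [-2.393, 2.036, -0.0]
ft_force: [0.7, -0.6, 0.3]
width: 0.0943
```

```bash
python3 go.py .5193 .3302 .019 -80.8
```

```text
t 19.0 pos [0.518  0.3301 0.0414] phi -80.78 q6 1.84 F [ 0.7 -0.6  0.3] w 0.0943
shift [ 0.0013  0.0001 -0.0224] turn [ 0.      0.0001 -0.0004]
```

Call:
send_rows:
  steps:
    - [[0,0,0],[0.0012,0,-0.008],0.094]
    - [[0,0,0],[0,0,-0.008],0.094]
    - [[0,0,0],[0,0,-0.004],0.094]
    - [[0,0,0],[0,0,-0.001],0.094]
    - [[0,0,0],[0,0,0],0.094]
    - [[0,0,0],[0,0,0],0.094]

```text
time_s: 19.5
position: [0.5191, 0.33, 0.0201]
tool_rot: [2.392, -2.036, -0.0]
ft_force: [0.2, 0.2, 0.2]
width: 0.0939
```

```bash
python3 go.py .5193 .3302 .019 -80.8
```

```text
t 19.5 pos [0.5191 0.33   0.0201] phi -80.79 q6 1.84 F [0.2 0.2 0.2] w 0.0939
shift [ 0.0002  0.0002 -0.0011] turn [ 0.0002 -0.0004 -0.0002]
```

Call:
send_rows:
  steps:
    - [[0,0,0],[0.0002,0,-0.001],0.08]
    - [[0,0,0],[0,0,0],0.074]
    - [[0,0,0],[0,0,0],0.07]
    - [[0,0,0],[0,0,0],0.069]
    - [[0,0,0],[0,0,0],0.069]
    - [[0,0,0],[0,0,0],0.067]
    - [[0,0,0],[0,0,0],0.055]
    - [[0,0,0],[0,0,0],0.055]
    - [[0,0,0],[0,0,0],0.055]
    - [[0,0,0],[0,0,0],0.055]

```text
time_s: 20.33
position: [0.5194, 0.33, 0.0193]
tool_rot: [2.393, -2.036, -0.0]
ft_force: [-0.4, 0.5, -0.3]
width: 0.0551
```

```bash
python3 go.py .5193 .3302 .019 -80.8
```

```text
t 20.33 pos [0.5194 0.33   0.0193] phi -80.79 q6 1.84 F [-0.4  0.5 -0.3] w 0.0551
shift [-0.0001  0.0002 -0.0003] turn [ 0.     -0.     -0.0002]
```

Unexpected: the jaws closed to 55 mm with no object at 66 mm. Looking before doing anything.

```bash
python3 - <<'E'
from h import *
from fit import px
snap("scene","5");p,d,K,T=load("scene","5")
u=px(np.array([[.5193,.33,.02]]),K,T)[0].astype(int);print(u)
c=p[u[1]-55:u[1]+55,u[0]-70:u[0]+70,::-1]
cv2.imwrite("pics/s5.png",cv2.resize(c,None,fx=5,fy=5,interpolation=cv2.INTER_CUBIC))
w=cloud(d,K,T);np.set_printoptions(suppress=True,linewidth=200)
E
```

```text
[358 186]
```

View pics/s5.png

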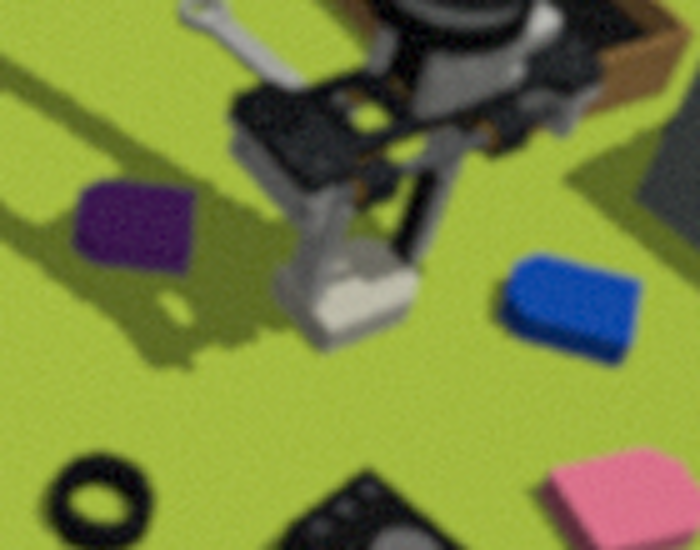

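The light-grey cover (about (350,300) in the crop) seems to have been squeezed out toward +x and turned between the fingers. Opening, lifting and clearing away to measure again.

Call:
send_rows:
  steps:
    - [[0,0,0],[0,0,0],0.07]
    - [[0,0,0],[0,0,0],0.094]
    - [[0,0,0],[0,0,0],0.094]
    - [[0,0,0],[0,0,0],0.094]
    - [[0,0,0],[0,0,0.01],0.094]
    - [[0,0,0],[0,0,0.03],0.094]
    - [[0,0,0],[0,0,0.04],0.094]
    - [[0,0,0],[-0.02,-0.03,0.02],0.094]
    - [[0,0,0],[-0.02,-0.03,0],0.094]
    - [[0,0,0],[-0.02,-0.03,0],0.094]
    - [[0,0,0],[-0.01,-0.04,0],0.094]
    - [[0,0,0],[0,-0.04,0],0.094]

```text
time_s: 21.38
position: [0.447, 0.1594, 0.12]
tool_rot: [2.396, -2.032, -0.0]
ft_force: [0.7, -0.5, 0.6]
width: 0.094
```

Call:
send_rows:
  steps:
    - [[0,0,0],[0,-0.04,0],0.094]
    - [[0,0,0],[0,-0.04,0],0.094]
    - [[0,0,0],[0,-0.04,0],0.094]
    - [[0,0,0],[0,0,0],0.094]

```text
time_s: 21.72
position: [0.4501, 0.0339, 0.1206]
tool_rot: [2.384, -2.044, 0.006]
ft_force: [-0.9, 0.4, -0.3]
width: 0.094
```

```bash
cat > run4.py <<'E'
from fit import *
import sys
tag=sys.argv[1]; q0=list(map(float,sys.argv[2:5]))
snap("top",tag);snap("scene",tag)
V=[load("top",tag),load("scene",tag)]
for v in V:
    w=cloud(v[1],v[2],v[3]); m=(np.hypot(w[...,0]-q0[0],w[...,1]-q0[1])<.08)&(w[...,2]>.014)&(w[...,2]<.06)
    print("top pts",m.sum(),np.nanmedian(w[m],0).round(4), np.nanpercentile(w[m][:,2],[10,90]).round(4))
for v in(V,V[:1],V[1:]):
    for k in(0,1,2,3): fit(COVER,q0[:2]+[q0[2]+k*np.pi/2],v,lambda p,w:w[...,2]>TH)
im=[ortho(v[0],v[2],v[3],q0[:2],.02,.08,2400) for v in V]
cv2.imwrite(f"pics/o{tag}.png",np.hstack(im)[:,:,::-1])
E
python3 run4.py 6 .525 .33 1.73; python3 go.py
```

```text
top pts 500 [0.5191 0.3289 0.0195] [0.0172 0.0217]
top pts 358 [0.5219 0.3249 0.0189] [0.017  0.0204]
[ 0.5193  0.3297 99.8664] cost px 123.0
[  0.5142   0.3236 188.7992] cost px 381.6
[  0.5198   0.3269 279.5997] cost px 178.2
[5.192000e-01 3.298000e-01 4.595577e+02] cost px 123.0
[ 0.519   0.3306 99.5735] cost px 53.5
[ 0.5189  0.3306 99.4062] cost px 53.5
[  0.5192   0.3291 279.536 ] cost px 88.8
[5.259000e-01 3.272000e-01 3.639561e+02] cost px 217.5
[ 0.5204  0.3278 98.278 ] cost px 53.4
[  0.5199   0.3256 226.0191] cost px 138.8
[  0.5204   0.3255 281.0271] cost px 79.6
[5.17800e-01 3.27700e-01 3.97552e+02] cost px 140.5
t 21.82 pos [0.4498 0.0388 0.1202] phi -81.03 q6 1.31 F [-0.  -0.6 -0.2] w 0.0941
```

View pics/o6.png

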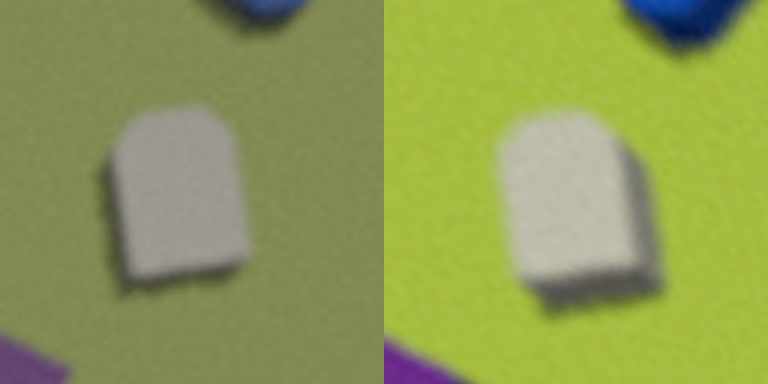

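The cover has not moved: it is upright at (180,190) in the left crop, same pose as before. I'll use the depth from the closed-jaw picture to find out where the fingers were.

```bash
python3 - <<'E'
from h import *
_,d5,K,T=load("scene","5");_,d6,_,_=load("scene","6")
w=cloud(d5,K,T);D=w[...,:2]-np.array([.5194+.001,.33-.0023])
c,s=np.cos(-80.8/57.3),np.sin(-80.8/57.3)
a=c*D[...,0]+s*D[...,1]; b=-s*D[...,0]+c*D[...,1]; z=w[...,2]
ch=(abs(d5-d6)>.006)&(abs(a)<.075)&(abs(b)<.03)&(z<.09)
for lo in np.arange(0,.09,.01):
    for sg in(-1,1):
        m=ch&(z>=lo)&(z<lo+.01)&(np.sign(a)==sg)
        if m.sum(): print(f"z {lo:.2f} side {sg} n {m.sum()} a {np.percentile(a[m],[5,50,95]).round(3)} b {np.percentile(b[m],[5,50,95]).round(3)}")
E
```

```text
z 0.00 side -1 n 1 a [-0.049 -0.049 -0.049] b [0.028 0.028 0.028]
z 0.00 side 1 n 1 a [0.022 0.022 0.022] b [0.026 0.026 0.026]
z 0.01 side 1 n 4 a [0.002 0.017 0.03 ] b [-0.025 -0.008  0.011]
z 0.02 side -1 n 11 a [-0.031 -0.029 -0.026] b [-0.007  0.003  0.009]
z 0.02 side 1 n 2 a [0.032 0.033 0.034] b [0.009 0.009 0.01 ]
z 0.03 side -1 n 22 a [-0.035 -0.028 -0.027] b [-0.007  0.003  0.01 ]
z 0.03 side 1 n 16 a [0.03  0.038 0.04 ] b [-0.005  0.004  0.01 ]
z 0.04 side -1 n 22 a [-0.037 -0.029 -0.026] b [-0.005  0.005  0.01 ]
z 0.04 side 1 n 23 a [0.03  0.039 0.041] b [-0.008  0.006  0.01 ]
z 0.05 side -1 n 22 a [-0.037 -0.028 -0.025] b [-0.006  0.007  0.01 ]
z 0.05 side 1 n 19 a [0.031 0.038 0.04 ] b [-0.007  0.006  0.01 ]
z 0.06 side -1 n 25 a [-0.037 -0.028 -0.026] b [-0.006  0.005  0.01 ]
z 0.06 side 1 n 21 a [0.033 0.039 0.041] b [-0.004  0.004  0.011]
z 0.07 side -1 n 23 a [-0.038 -0.029 -0.027] b [-0.006  0.005  0.01 ]
z 0.07 side 1 n 15 a [0.031 0.038 0.041] b [0.004 0.009 0.011]
z 0.08 side -1 n 22 a [-0.036 -0.029 -0.026] b [-0.004  0.007  0.011]
z 0.08 side 1 n 12 a [0.031 0.037 0.04 ] b [0.006 0.01  0.011]
```

```bash
python3 - <<'E'
from h import *
for n,tag,x,y,z0,ph in(("scene","6",.4498,.0388,.1202,-81),("scene","2",.4709,-.2506,.1486,-14.6)):
    p,d,K,T=load(n,tag); w=cloud(d,K,T)-np.array([.001,-.0023,0])
    D=w[...,:2]-[x,y]; c,s=np.cos(ph/57.3),np.sin(ph/57.3)
    a=c*D[...,0]+s*D[...,1]; b=-s*D[...,0]+c*D[...,1]; z=w[...,2]-z0
    for sg in(-1,1):
        m=(np.sign(a)==sg)&(abs(a)>.04)&(abs(a)<.065)&(abs(b)<.015)&(z>-.05)&(z<.03)
        print(tag,sg,m.sum(),"z-TCP lowest",np.sort(z[m])[:12].round(4),"a",np.percentile(a[m],[5,50,95]).round(3))
E
```

```text
6 -1 56 z-TCP lowest [0.0058 0.0063 0.0063 0.0065 0.0087 0.0089 0.0095 0.0096 0.0096 0.0104
 0.0115 0.0125] a [-0.055 -0.046 -0.045]
6 1 43 z-TCP lowest [0.0059 0.0081 0.0091 0.0107 0.0116 0.0123 0.0127 0.0134 0.0141 0.0144
 0.0163 0.0165] a [0.05  0.056 0.061]
2 -1 84 z-TCP lowest [0.0033 0.0037 0.0044 0.005  0.0054 0.0057 0.0058 0.0063 0.0069 0.007
 0.0077 0.0091] a [-0.055 -0.048 -0.046]
2 1 66 z-TCP lowest [0.0097 0.0102 0.0134 0.0136 0.0142 0.0143 0.0144 0.0149 0.0151 0.0155
 0.0156 0.0159] a [0.05  0.058 0.059]
```

The fingertips show about 5 mm above the reported TCP, not 17 mm ahead of it. That explains why the jaws closed just over the cover's top, and they touched nothing. I'll go by the measured tips: the cover needs TCP z ≈ 0.000. Approaching with force checks.

Call:
send_rows:
  steps:
    - [[0,0,0],[0.005,0.02,0],0.094]
    - [[0,0,0],[0.009,0.036,0],0.094]
    - [[0,0,0],[0.009,0.036,0],0.094]
    - [[0,0,0],[0.009,0.036,0],0.094]
    - [[0,0,0],[0.009,0.036,0],0.094]
    - [[0,0,0],[0.009,0.036,0],0.094]
    - [[0,0,0],[0.009,0.036,0],0.094]
    - [[0,0,0],[0.006,0.03,0],0.094]
    - [[0,0,0],[0.004,0.02,-0.02],0.094]
    - [[0,0,0],[0,0,-0.035],0.094]
    - [[0,0,0],[0,0,-0.015],0.094]
    - [[0,0,0],[0,0,0],0.094]

```text
time_s: 22.82
position: [0.513, 0.3271, 0.0443]
tool_rot: [2.39, -2.025, -0.008]
ft_force: [-1.0, 0.3, -0.3]
width: 0.094
```

Call:
send_rows:
  steps:
    - [[0,0,0],[0,0,0],0.094]
    - [[0,0,0],[0,0,0],0.094]

```text
time_s: 22.98
position: [0.5188, 0.3276, 0.0507]
tool_rot: [-2.392, 2.033, -0.001]
ft_force: [-0.1, 0.5, 0.8]
width: 0.0939
```

```bash
python3 go.py .5193 .3302 .000 -80.8
```

```text
t 22.98 pos [0.5188 0.3276 0.0507] phi -80.71 q6 1.83 F [-0.1  0.5  0.8] w 0.0939
shift [ 0.0005  0.0026 -0.0507] turn [-0.0012  0.0019 -0.0016]
```

Call:
send_rows:
  steps:
    - [[0,0,-0.002],[0.0002,0.0025,-0.01],0.094]
    - [[0,0,0],[0,0,-0.015],0.094]
    - [[0,0,0],[0,0,-0.008],0.094]
    - [[0,0,0],[0,0,0],0.094]
    - [[0,0,0],[0,0,0],0.094]
    - [[0,0,0],[0,0,0],0.094]

```text
time_s: 23.48
position: [0.5193, 0.3287, 0.0171]
tool_rot: [-2.389, 2.038, -0.001]
ft_force: [-0.4, -0.0, 0.8]
width: 0.094
```

```bash
python3 go.py .5193 .3302 .000 -80.8
```

```text
t 23.48 pos [0.5193 0.3287 0.0171] phi -80.92 q6 1.84 F [-0.4 -0.   0.8] w 0.094
shift [ 0.      0.0015 -0.0171] turn [-0.0006  0.0013  0.0022]
```

Call:
send_rows:
  steps:
    - [[0,0,0.002],[0,0.0015,-0.005],0.094]
    - [[0,0,0],[0,0,-0.005],0.094]
    - [[0,0,0],[0,0,-0.002],0.094]
    - [[0,0,0],[0,0,-0.001],0.094]
    - [[0,0,0],[0,0,0],0.094]
    - [[0,0,0],[0,0,0],0.094]

```text
time_s: 23.98
position: [0.5185, 0.33, 0.0032]
tool_rot: [2.392, -2.036, -0.0]
ft_force: [0.4, -0.2, -0.2]
width: 0.0941
```

```bash
python3 go.py .5193 .3302 .000 -80.8; python3 - <<'E'
from h import *
snap("scene","7")
p,d,K,T=load("scene","7"); w=cloud(d,K,T)-np.array([.001,-.0023,0])
D=w[...,:2]-[.5193,.3302]; c,s=np.cos(-80.8/57.3),np.sin(-80.8/57.3)
a=c*D[...,0]+s*D[...,1]; b=-s*D[...,0]+c*D[...,1]; z=w[...,2]
for sg in(-1,1):
    m=(np.sign(a)==sg)&(abs(a)>.042)&(abs(a)<.065)&(abs(b)<.015)&(z<.08)
    print(sg,np.histogram(z[m],np.arange(-.005,.05,.005))[0], "a",np.percentile(a[m&(z>.01)],[5,50,95]).round(3))
E
```

```text
t 23.98 pos [0.5185 0.33   0.0032] phi -80.79 q6 1.84 F [ 0.4 -0.2 -0.2] w 0.0941
shift [ 0.0008  0.0002 -0.0032] turn [ 0.0001 -0.0002 -0.0002]
-1 [26  7  8  6 11 10 12 12 10 10] a [-0.057 -0.048 -0.046]
1 [49 11  2  0 10  9 12  7 11  9] a [0.05  0.058 0.06 ]
```

Call:
send_rows:
  steps:
    - [[0,0,0],[0.0007,0,-0.0015],0.094]
    - [[0,0,0],[0,0,-0.001],0.085]
    - [[0,0,0],[0,0,0],0.076]
    - [[0,0,0],[0,0,0],0.07]
    - [[0,0,0],[0,0,0],0.069]
    - [[0,0,0],[0,0,0],0.067]
    - [[0,0,0],[0,0,0],0.055]
    - [[0,0,0],[0,0,0],0.055]
    - [[0,0,0],[0,0,0],0.055]
    - [[0,0,0],[0,0,0],0.055]

```text
time_s: 24.87
position: [0.5193, 0.3301, 0.0009]
tool_rot: [-2.393, 2.036, -0.0]
ft_force: [0.4, 0.4, 0.1]
width: 0.0657
```

```bash
python3 go.py .5193 .3302 .000 -80.8
```

```text
t 24.87 pos [0.5193 0.3301 0.0009] phi -80.79 q6 1.84 F [0.4 0.4 0.1] w 0.0657
shift [-0.      0.0001 -0.0009] turn [-0.0001  0.0001 -0.0002]
```

Gripped at 65.7 mm. Lifting and carrying it to the carrier.

Call:
send_rows:
  steps:
    - [[0,0,0],[0,0,0.003],0.055]
    - [[0,0,0],[0,0,0.01],0.055]
    - [[0,0,0],[0,0,0.02],0.055]
    - [[0,0,0],[0,0,0.03],0.055]
    - [[0,0,0],[0,0,0.03],0.055]
    - [[0,0,0.05],[-0.001,-0.01,0.02],0.055]
    - [[0,0,0.11],[-0.002,-0.023,0.007],0.055]
    - [[0,0,0.11],[-0.002,-0.023,0],0.055]
    - [[0,0,0.11],[-0.002,-0.023,0],0.055]
    - [[0,0,0.11],[-0.002,-0.023,0],0.055]
    - [[0,0,0.11],[-0.002,-0.023,0],0.055]
    - [[0,0,0.11],[-0.002,-0.023,0],0.055]

```text
time_s: 25.87
position: [0.5063, 0.1811, 0.1219]
tool_rot: [-2.954, 1.069, -0.002]
ft_force: [-0.3, 0.0, 0.1]
width: 0.0657
```

Call:
send_rows:
  steps:
    - [[0,0,0.11],[-0.002,-0.024,0],0.055]
    - [[0,0,0.11],[-0.002,-0.024,0],0.055]
    - [[0,0,0.11],[-0.002,-0.024,0],0.055]
    - [[0,0,0.11],[-0.002,-0.024,0],0.055]
    - [[0,0,0.11],[-0.002,-0.024,0],0.055]
    - [[0,0,0.11],[-0.002,-0.024,0],0.055]
    - [[0,0,0.11],[-0.002,-0.024,0],0.055]
    - [[0,0,0.11],[-0.002,-0.024,0],0.055]
    - [[0,0,0.11],[-0.002,-0.024,0],0.055]
    - [[0,0,0.11],[-0.002,-0.024,0],0.055]
    - [[0,0,0.11],[-0.002,-0.024,0],0.055]
    - [[0,0,0.11],[-0.002,-0.024,0],0.055]

```text
time_s: 26.87
position: [0.4823, -0.1072, 0.1219]
tool_rot: [2.988, 0.966, 0.002]
ft_force: [0.1, -0.1, -0.9]
width: 0.0656
```

```bash
python3 go.py .4578 -.3328 .12 102.3
```

```text
t 26.87 pos [ 0.4823 -0.1072  0.1219] phi 35.83 q6 -1.02 F [ 0.1 -0.1 -0.9] w 0.0656
shift [-0.0245 -0.2256 -0.0019] turn [-2.0000e-04  1.4000e-03  1.1601e+00]
```

Call:
send_rows:
  steps:
    - [[0,0,0.11],[-0.0024,-0.023,0],0.055]
    - [[0,0,0.11],[-0.0024,-0.023,0],0.055]
    - [[0,0,0.11],[-0.0024,-0.023,0],0.055]
    - [[0,0,0.11],[-0.0024,-0.023,0],0.055]
    - [[0,0,0.11],[-0.0024,-0.023,0],0.055]
    - [[0,0,0.11],[-0.0024,-0.023,0],0.055]
    - [[0,0,0.11],[-0.0024,-0.023,0],0.055]
    - [[0,0,0.11],[-0.0024,-0.023,0],0.055]
    - [[0,0,0.11],[-0.0024,-0.02,0],0.055]
    - [[0,0,0.1],[-0.002,-0.015,0],0.055]
    - [[0,0,0.04],[-0.001,-0.006,0],0.055]
    - [[0,0,0],[0,0,0],0.055]

```text
time_s: 27.87
position: [0.4575, -0.3328, 0.1218]
tool_rot: [2.015, 2.408, -0.001]
ft_force: [0.5, -0.2, -0.5]
width: 0.0656
```

Call:
send_rows:
  steps:
    - [[0,0,0],[0,0,0],0.055]
    - [[0,0,0],[0,0,0],0.055]

```text
time_s: 28.03
position: [0.4577, -0.3304, 0.1212]
tool_rot: [2.015, 2.411, 0.0]
ft_force: [-0.3, 0.7, -0.7]
width: 0.0655
```

```bash
python3 go.py .4578 -.3328 .0479 102.3
```

```text
t 28.03 pos [ 0.4577 -0.3304  0.1212] phi 100.23 q6 -2.53 F [-0.3  0.7 -0.7] w 0.0655
shift [ 0.0001 -0.0024 -0.0733] turn [-0.0002  0.0002  0.0362]
```

Call:
send_rows:
  steps:
    - [[0,0,0.036],[0,-0.0022,-0.008],0.055]
    - [[0,0,0],[0,0,-0.012],0.055]
    - [[0,0,0],[0,0,-0.015],0.055]
    - [[0,0,0],[0,0,-0.012],0.055]
    - [[0,0,0],[0,0,-0.01],0.055]
    - [[0,0,0],[0,0,-0.005],0.055]
    - [[0,0,0],[0,0,0],0.055]
    - [[0,0,0],[0,0,0],0.055]
    - [[0,0,0],[0,0,0],0.055]

```text
time_s: 28.78
position: [0.4582, -0.3336, 0.0595]
tool_rot: [1.969, 2.446, -0.0]
ft_force: [0.3, -1.1, -0.2]
width: 0.0657
```

```bash
python3 go.py .4578 -.3328 .0479 102.3;  python3 - <<'E'
from h import *
snap("scene","8")
p,d,K,T=load("scene","8"); w=cloud(d,K,T)-np.array([.001,-.0023,0])
cv2.imwrite("pics/o8.png",ortho(p,K,T,(.4577,-.3326),.07,.07,4200)[:,:,::-1])
E
```

```text
t 28.78 pos [ 0.4582 -0.3336  0.0595] phi 102.32 q6 -2.57 F [ 0.3 -1.1 -0.2] w 0.0657
shift [-0.0004  0.0008 -0.0116] turn [ 0.0009  0.0009 -0.0003]
```

View pics/o8.png

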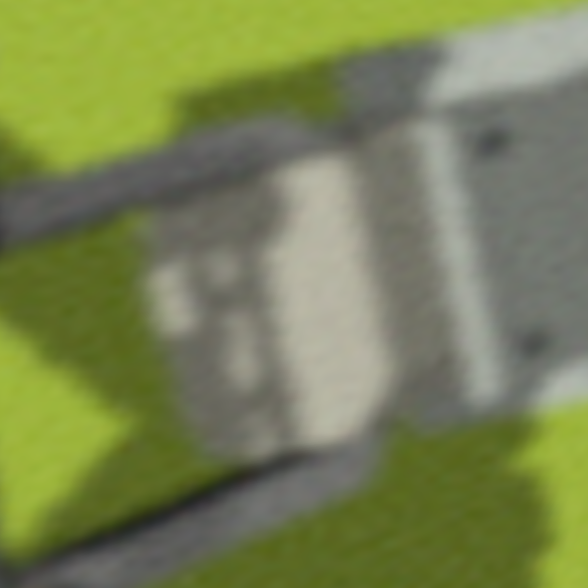

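The cover hangs between the cheeks over the module, cut corners at the lower (-y) end as on the module. Lowering gently.

Call:
send_rows:
  steps:
    - [[0,0,0],[-0.0003,0.0006,-0.002],0.055]
    - [[0,0,0],[0,0,-0.002],0.055]
    - [[0,0,0],[0,0,-0.001],0.055]
    - [[0,0,0],[0,0,-0.001],0.055]
    - [[0,0,0],[0,0,-0.001],0.055]
    - [[0,0,0],[0,0,0],0.055]
    - [[0,0,0],[0,0,0],0.055]

```text
time_s: 29.42
position: [0.4573, -0.3325, 0.0517]
tool_rot: [-1.97, -2.447, 0.0]
ft_force: [-1.0, -0.1, -0.8]
width: 0.066
```

```bash
python3 go.py .4578 -.3328 .0479 102.3
```

```text
t 29.42 pos [ 0.4573 -0.3325  0.0517] phi 102.33 q6 -2.57 F [-1.  -0.1 -0.8] w 0.066
shift [ 0.0005 -0.0003 -0.0038] turn [-0.0001 -0.0002 -0.0005]
```

Call:
send_rows:
  steps:
    - [[0,0,0],[0.0004,-0.0002,-0.001],0.055]
    - [[0,0,0],[0,0,-0.001],0.055]
    - [[0,0,0],[0,0,-0.001],0.055]
    - [[0,0,0],[0,0,-0.0005],0.055]
    - [[0,0,0],[0,0,0],0.055]
    - [[0,0,0],[0,0,0],0.055]

```text
time_s: 29.92
position: [0.4577, -0.3327, 0.0483]
tool_rot: [-1.97, -2.447, -0.0]
ft_force: [0.3, 0.2, -0.7]
width: 0.0659
```

```bash
python3 go.py .4578 -.3328 .0479 102.3
```

```text
t 29.92 pos [ 0.4577 -0.3327  0.0483] phi 102.33 q6 -2.57 F [ 0.3  0.2 -0.7] w 0.0659
shift [ 0.0001 -0.0001 -0.0004] turn [-0.0001 -0.0001 -0.0005]
```

Call:
send_rows:
  steps:
    - [[0,0,0],[0,0,-0.0005],0.055]
    - [[0,0,0],[0,0,0],0.055]
    - [[0,0,0],[0,0,-0.0003],0.055]
    - [[0,0,0],[0,0,0],0.055]
    - [[0,0,0],[0,0,0],0.055]

```text
time_s: 30.33
position: [0.4579, -0.3328, 0.0479]
tool_rot: [1.97, 2.447, -0.0]
ft_force: [-0.4, 0.3, 2.2]
width: 0.0662
```

```bash
python3 go.py .4578 -.3328 .0479 102.3
```

```text
t 30.33 pos [ 0.4579 -0.3328  0.0479] phi 102.33 q6 -2.57 F [-0.4  0.3  2.2] w 0.0662
shift [-0.0001  0.      0.    ] turn [ 0.0002  0.0002 -0.0005]
```

Contact came at exactly the seated height. Releasing, rising and clearing away, then checking.

Call:
send_rows:
  steps:
    - [[0,0,0],[0,0,0],0.068]
    - [[0,0,0],[0,0,0],0.072]
    - [[0,0,0],[0,0,0],0.08]
    - [[0,0,0],[0,0,0],0.094]
    - [[0,0,0],[0,0,0],0.094]
    - [[0,0,0],[0,0,0.008],0.094]
    - [[0,0,0],[0,0,0.02],0.094]
    - [[0,0,0],[0,0,0.035],0.094]
    - [[0,0,0],[0,0.01,0.035],0.094]
    - [[0,0,0],[0,0.03,0.015],0.094]
    - [[0,0,0],[0,0.04,0],0.094]
    - [[0,0,0],[0,0.04,0],0.094]

```text
time_s: 31.33
position: [0.4591, -0.2131, 0.1634]
tool_rot: [1.969, 2.441, 0.001]
ft_force: [0.2, 0.1, -0.1]
width: 0.0937
```

Call:
send_rows:
  steps:
    - [[0,0,0],[0,0.04,0],0.094]
    - [[0,0,0],[0,0.04,0],0.094]
    - [[0,0,0],[0,0.04,0],0.094]
    - [[0,0,0],[0,0.04,0],0.094]
    - [[0,0,0],[0,0.03,0],0.094]
    - [[0,0,0],[0,0.01,0],0.094]
    - [[0,0,0],[0,0,0],0.094]
    - [[0,0,0],[0,0,0],0.094]

```text
time_s: 32.0
position: [0.4581, -0.0132, 0.161]
tool_rot: [1.968, 2.447, -0.001]
ft_force: [0.4, -0.1, 0.7]
width: 0.0941
```

```bash
python3 go.py; sed -i 's/"4"/"9"/g;s/o4/o9/;s/deck z/top z/' run3.py; python3 run3.py
python3 - <<'E'
from h import *
# bystanders: compare bench before/after away from arm
a=load("scene","0")[0].astype(int);b=load("scene","9")[0].astype(int)
da,db=[cloud(*[load("scene",t)[i] for i in(1,2,3)])[...,2] for t in("0","9")]
m=(abs(da-db)>.008)&(da<.12)&(da>-.01)
n,l,st,ce=cv2.connectedComponentsWithStats(cv2.morphologyEx(m.astype(np.uint8),cv2.MORPH_OPEN,np.ones((3,3))))
print([(s[:5].tolist()) for s in st[1:] if s[4]>25])
E
```

```text
t 32.0 pos [ 0.4581 -0.0132  0.161 ] phi 102.41 q6 -2.0 F [ 0.4 -0.1  0.7] w 0.0941
top z by quadrant [np.float64(0.066), np.float64(0.0661), np.float64(0.0666), np.float64(0.0665)]
top z by quadrant [np.float64(0.0669), np.float64(0.0668), np.float64(0.0671), np.float64(0.0667)]
[[175, 72, 92, 97, 3805], [342, 179, 29, 21, 400], [83, 206, 33, 26, 536], [236, 232, 31, 31, 594]]
```

View pics/o9.png

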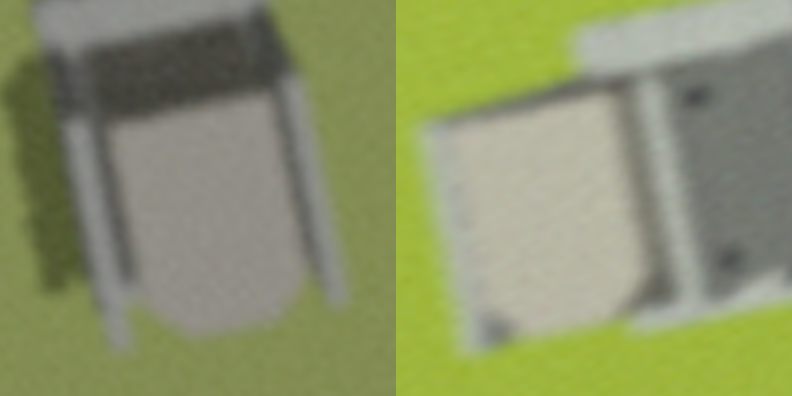

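The cover's top is level at 66–67 mm (67 expected). It is centred between the cheeks with its cut corners at -y. The only changes in the scene are the arm, the cover's old place, the carrier and the jig.

```bash
python3 -c "
from rig import r
print(r.finish_job())"
```

```text
the job is handed in; nothing more can be done
None
```

The relay module is stacked on the carrier's keyed base and the light-grey cover is on top of it. I handed the job in at about 32 s of the 72 s allowed; it reported no verdict.

**What I did:** I lifted the module out of the jig by its long sides and set it down on a clear spot. I then took it again by its ends and lowered it onto the base. The cover was gripped by its ends and lowered onto the module.

**Last checks:**
- **Module:** before the cover went on, its deck measured 52–53 mm high and level (53 mm expected).
- **Cover:** its top measured 66–67 mm high and level (67 mm expected), with the cut corners facing the right way.
- **Contact:** each part met its seat at the expected height with only a few newtons of force.
- **Rest of the bench:** a before-and-after depth comparison from the scene camera showed changes only at the arm, the jig, the carrier and the cover's old place.

**What disagreed:**
- **Failed first grasp:** my first try at the cover closed just above it without touching it. Depth images put the fingertips about 5 mm above the reported TCP, not 17 mm ahead of it as stated. I measured the tips, lowered the grasp by about 19 mm, and it held.
- **Camera mismatch:** the two cameras disagreed by about 2–3 mm in y. I corrected this using the robot's own grasp position of the module.

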